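Balance a pair of centrifuge buckets

ROBOT

A 7-joint arm with a two-finger parallel gripper is mounted at the origin on the work surface. World frame = base frame: x ahead of the robot, y to its left, z up, the work surface at z = 0. Lengths are in m, angles in rad, forces in N, time in s.
With the tool pointing down it reaches from about 0.4 to 0.85 m from the base axis. Payload 10.4 kg.
Tool frame: the origin (TCP) lies at the very end of the fingers, on their centre line; the grasp point (between the pads) lies manip.hold_point_z behind it (manip.hold_point_z is the distance from the TCP to the grasp point, in m); z points along the fingers, y is the direction in which the jaws open and shut (so a half turn about z gives the same grasp; the last joint's range is limited). The gripper opens to 85 mm and grips with 20 to 120 N. Pads are 22 mm wide; open, the fingers measure 114 mm over their backs; the gripper's body (76 mm by 85 mm) begins 54 mm behind the grasp point. The pads swing forward as they close: fully open they stand 13 mm farther back than shut.
Start: joints at [-1.171, 0.332, -0.065, 1.46, 0.022, 1.35, -0.088], TCP at [0.256, 0.57, 0.198] pointing down, gripper open.
Joint ranges: [-2.6, 2.6], [-0.5, 2.12], [-1.47, 1.34], [0.16, 2.42], [-1.27, 4.41], [0.06, 2.06], [-2.6, 2.6]. Speed limits (rad/s): [2.22, 2.22, 2.79, 2.79, 3.14, 3.14, 3.14].

INTERFACE

Orientations are given as a unit quaternion [x, y, z, w].
In Python, from workcell import manip gives the robot as it stands.
- The arm moves only by the tool jog_arm, never from a script. Its arguments are lists of equal length, an entry for each row: "translation": the shift along the world's x, y, z in mm, a list of three; "turn": the turn about the world's z in degrees. In form: {"translation": [[x, y, z], ...], "turn": [turn, ...]}. A call has 1 to 12 rows; each row is the pose to reach, as a shift and turn from the pose measured when the call began; what a row does not reach only later rows make up. A row lasts 1/12 s, in which the tool goes at most 41.7 mm and 7.16 degrees, less where a joint would pass 70% of its speed; a pose out of reach is approached as far as the arm can. A call with a gripper value outside its range is refused whole. "grip" is the finger opening in mm, from 0 to 85.4, set as the call begins (left out, the last holds). The fingers move at their own pace and stop on an object; "grip_force" is the grip in N (left out, the last holds). Time passes only in rows, so rows that repeat a pose let the fingers close. It gives the time, the measured TCP pose, the force and the opening at its end, in the units of the state.
- manip.get_obs(): the state, without advancing time (a new reading comes with each control period).
- manip.camera(name): name is "scene" or "top" or "wrist"; returns a dict with "frame" (384x512x3 uint8, red, green, blue), "mtx" (3x3 intrinsics, pixels), "pose" (4x4, takes a point from camera to world coordinates). Camera axes: x right, y down, z forward; pixel columns grow to the right and rows downward; lengths in m; the calibration is good to about 2 mm. A picture is of the moment at which its call begins. There is no depth.
- manip.hand_in(): hands the job in, once; it reports no verdict.
Trained networks look in a picture, given as the dict that the camera call returned (one of the last four; its "shot" number tells which), for a name from the list of things; names that differ only in an ending like _2 or _b are one class to them, and where a whole thing is asked for, a point or a joint stands for the part that bears it (a point fixed in the world has none). Each returns a list of dicts, best first, with "confidence" (0 to 1); they miss things now and then, are a little off and sometimes report something else, mostly with a low value. They report only what shows in the picture. A call takes as long as a camera call. They do not tell look-alikes from the thing itself.
- manip.outline_of(picture, label): "mask" (384x512 bool, what is visible of it) and "extent" ([left, top, right, bottom] in pixels, round what is visible of it).
- manip.pinpoint(picture, label): "at" ([column, row] in pixels: a listed point, or the origin of a listed thing).
The state is a dict: "clock": time; "joint_pos": joint angles; "joint_velocities": joint speeds; "tau": joint torques, N m; "position": TCP position; "ee_rot": TCP orientation; "ft_force": force on the tool from outside, world axes, zero at the start; "torque": the same for the moment, N m; "grip_width": opening from 0.0 (shut) to 1.0 (fully open).
Only numpy, scipy, OpenCV 4.12 (cv2) and the standard library are available. Lean on these libraries where they do the work, as an engineer would, in place of code of your own. Each camera call takes 0.05 s, during which the arm holds its last target. There are 200 camera calls.

TASK

Two centrifuge buckets with four sealed look-alike tubes stand on the two-pan balance, and they do not match. Move tubes between the buckets until the balance sits level, with all four tubes in the buckets' bores and pushed fully home; the bores grip and the pans give way, so feel for the bottom and press gently, do not lean on the balance, and leave the other things on the bench alone.

Things in the scene. Friction and masses are not known exactly. Their poses are not given: they have to be found in the camera images.
- balance: the grey two-pan bench balance, fixed, base 150 x 320 x 34 mm; origin on the bench under its pillar, x across the beam away from the robot, y along the beam to the left pan; pan centres lie at y = +125 and -125 mm; pillar scale plate 60 mm wide, its top 167 mm above the bench
- beam (a joint): tilt of the balance beam in rad: 0 is level, positive when the left pan is up and the right pan down; rubber buffers stop it somewhere between 0.04 and 0.15 rad (the pan 5 to 18 mm from level), unlike on the two sides and new each time. Springy, damped: left free, it settles in about 1 s, at 0.012 rad per 10 g of difference. A newton or two of push or pull carries a bucket to its stop
- bucket_left: rectangular centrifuge bucket fixed on the left (+y) pan, 160 x 60 x 56 mm tall; origin at the centre of its underside, x along its row of three bores at x = -48, 0 and +48 mm, z up. The bores' floors lie 6 mm above the origin: a tube fully home has its origin 6 mm above the bucket's. It stays upright but rises and sinks with its pan
- bucket_right: rectangular centrifuge bucket fixed on the right (-y) pan, 160 x 60 x 56 mm tall; origin at the centre of its underside, x along its row of three bores at x = -48, 0 and +48 mm, z up. The bores' floors lie 6 mm above the origin: a tube fully home has its origin 6 mm above the bucket's. It stays upright but rises and sinks with its pan
- left_near (a point): centre of the mouth of the near bore (x = -48 mm) of the left bucket, level with its top; moves with it. Bore 33 mm wide, mouth chamfered 2.5 mm, 50 mm deep. Two sprung rubber pads on its y sides, 21 to 31 mm down, grip the tube: sliding it in or out takes a few newtons and it stays where it is left; its own weight does not seat it
- left_mid (a point): centre of the mouth of the mid bore (x = 0 mm) of the left bucket, level with its top; moves with it. Bore 33 mm wide, mouth chamfered 2.5 mm, 50 mm deep. Two sprung rubber pads on its y sides, 21 to 31 mm down, grip the tube: sliding it in or out takes a few newtons and it stays where it is left; its own weight does not seat it
- left_far (a point): centre of the mouth of the far bore (x = 48 mm) of the left bucket, level with its top; moves with it. Bore 33 mm wide, mouth chamfered 2.5 mm, 50 mm deep. Two sprung rubber pads on its y sides, 21 to 31 mm down, grip the tube: sliding it in or out takes a few newtons and it stays where it is left; its own weight does not seat it
- right_near (a point): centre of the mouth of the near bore (x = -48 mm) of the right bucket, level with its top; moves with it. Bore 33 mm wide, mouth chamfered 2.5 mm, 50 mm deep. Two sprung rubber pads on its y sides, 21 to 31 mm down, grip the tube: sliding it in or out takes a few newtons and it stays where it is left; its own weight does not seat it
- right_mid (a point): centre of the mouth of the mid bore (x = 0 mm) of the right bucket, level with its top; moves with it. Bore 33 mm wide, mouth chamfered 2.5 mm, 50 mm deep. Two sprung rubber pads on its y sides, 21 to 31 mm down, grip the tube: sliding it in or out takes a few newtons and it stays where it is left; its own weight does not seat it
- right_far (a point): centre of the mouth of the far bore (x = 48 mm) of the right bucket, level with its top; moves with it. Bore 33 mm wide, mouth chamfered 2.5 mm, 50 mm deep. Two sprung rubber pads on its y sides, 21 to 31 mm down, grip the tube: sliding it in or out takes a few newtons and it stays where it is left; its own weight does not seat it
- tube_a: one of four look-alike sealed opaque white tubes: round-bottomed, 29 mm across, 100 mm long with its cap (35 mm across, top 20 mm); origin at the lowest point of the bottom, z up to the cap. Contents unseen: three of the four weigh about 32 g each, the other (it may be any of them) about as much as those three together. Fully home, it shows its cap and 30 mm of body above the bucket
- tube_b: one of four look-alike sealed opaque white tubes: round-bottomed, 29 mm across, 100 mm long with its cap (35 mm across, top 20 mm); origin at the lowest point of the bottom, z up to the cap. Contents unseen: three of the four weigh about 32 g each, the other (it may be any of them) about as much as those three together. Fully home, it shows its cap and 30 mm of body above the bucket
- tube_c: one of four look-alike sealed opaque white tubes: round-bottomed, 29 mm across, 100 mm long with its cap (35 mm across, top 20 mm); origin at the lowest point of the bottom, z up to the cap. Contents unseen: three of the four weigh about 32 g each, the other (it may be any of them) about as much as those three together. Fully home, it shows its cap and 30 mm of body above the bucket
- tube_d: one of four look-alike sealed opaque white tubes: round-bottomed, 29 mm across, 100 mm long with its cap (35 mm across, top 20 mm); origin at the lowest point of the bottom, z up to the cap. Contents unseen: three of the four weigh about 32 g each, the other (it may be any of them) about as much as those three together. Fully home, it shows its cap and 30 mm of body above the bucket
- tip_box: green pipette-tip box with a clear lid, 124 x 84 x 68 mm; a bystander near the balance, origin at the centre of its underside; leave it alone
- marker: white and black marker pen lying down, 138 mm long; a bystander near the balance, origin at the centre of its underside; leave it alone
- tweezers: steel tweezers lying flat, 120 mm long; a bystander near the balance, origin at the centre of its underside; leave it alone
- timer: white bench timer, 65 x 65 x 20 mm; a bystander near the balance, origin at the centre of its underside; leave it alone
- wash_bottle: amber bottle, 60 mm across, 130 mm tall; a bystander near the balance, origin at the centre of its underside; leave it alone
- beaker: glass beaker, 72 mm across, 85 mm tall; a bystander near the balance, origin at the centre of its underside; leave it alone
- microtube_rack: white rack of small tubes, 75 x 150 x 35 mm; a bystander near the balance, origin at the centre of its underside; leave it alone
Not all that is in view belongs to the job. Leave any blue or orange look-alike of the tube_d alone.

How it is judged:
By the outcome, as a careful person would: the job done as asked, in the order asked, and still so for the second after the job is handed in, with the robot touching nothing.
It also fails if it takes over 69 s, if anything falls off the work surface, if the arm or the gripper's body presses on something with over 40 N, if the wrist force passes 120 N, or if a joint passes its speed limit or range.

## Working session

There is one attempt and no reset: what is moved stays moved. The work goes in short steps, Python scripts to look and compute and a tool call to move; the robot and the scene stay as the last step left them, time stands still between calls to the robot, and variables do not carry over. Pictures are saved under pics/ and viewed, about 8 in all and at most 12, crops included, and the job is handed in when it is done.

Besides the shell and the picture viewer there is one more tool, called after "Request:" by a JSON object that holds its "api" and its "payload". jog_arm: Moves the arm, as the interface text tells. Its arguments: {"type":"object","properties":{"translation":{"type":"array"},"turn":{"type":"array"},"grip":{"type":"number"},"grip_force":{"type":"number"}},"required":["translation","turn"]}

```bash
mkdir -p pics; ls
cat > h.py <<'E'
import numpy as np, cv2
from workcell import manip
def save(c,n,crop=None,s=1):
    f=c["frame"][:,:,::-1]
    if crop: f=f[crop[1]:crop[3],crop[0]:crop[2]]
    cv2.imwrite("pics/"+n,cv2.resize(f,None,fx=s,fy=s,interpolation=cv2.INTER_CUBIC))
def ray(c,uv):
    d=np.linalg.inv(c["mtx"])@np.array([uv[0],uv[1],1.]); return c["pose"][:3,3],c["pose"][:3,:3]@d
def atz(c,uv,z):
    o,d=ray(c,uv); return o+d*(z-o[2])/d[2]
def proj(c,p):
    q=c["mtx"]@(c["pose"][:3,:3].T@(np.asarray(p)-c["pose"][:3,3])); return q[:2]/q[2]
E
python3 - <<'E'
from h import *
o=manip.get_obs(); print({k:np.round(v,3) for k,v in o.items()}, manip.hold_point_z)
s=manip.camera("scene");t=manip.camera("top")
im=np.hstack([s["frame"],t["frame"]])[:,:,::-1]
cv2.imwrite("pics/a.png",np.vstack([cv2.resize(s["frame"],(800,600))[:,:,::-1]]))
cv2.imwrite("pics/b.png",np.vstack([cv2.resize(t["frame"],(800,600))[:,:,::-1]]))
for n,c in(("scene",s),("top",t)):
    print(n,np.round(c["pose"],3).tolist(),c["mtx"][0])
    for l in ["balance","bucket_left","bucket_right","left_near","left_mid","left_far","right_near","right_mid","right_far","tube_a"]:
        print(l,[(np.round(d["at"],1).tolist(),round(d["confidence"],2)) for d in manip.pinpoint(c,l)][:7])
E
```

```text
pics
{'clock': np.float64(0.0), 'joint_pos': array([-1.171,  0.333, -0.065,  1.461,  0.022,  1.35 , -0.089]), 'joint_velocities': array([ 0.   ,  0.   ,  0.   ,  0.002,  0.001, -0.   , -0.   ]), 'tau': array([ 0.0000e+00, -6.2542e+01,  5.0000e-02, -3.9162e+01,  1.6000e-02,
        1.0000e-02,  0.0000e+00]), 'position': array([0.256, 0.57 , 0.197]), 'ee_rot': array([ 0.21 ,  0.978, -0.001, -0.   ]), 'ft_force': array([-0.242,  0.521, -0.018]), 'torque': array([ 0.005,  0.023, -0.053]), 'grip_width': np.float64(0.996)} 0.0187
scene [[-0.148, 0.855, -0.498, 1.201], [0.989, 0.13, -0.072, 0.126], [0.003, -0.503, -0.864, 1.235], [0.0, 0.0, 0.0, 1.0]] [432.45983149   0.         259.22176353]
balance [([248.7, 221.9], 0.58)]
bucket_left [([205.1, 217.9], 0.75), ([290.7, 200.5], 0.65)]
bucket_right [([209.5, 210.9], 0.93)]
left_near [([290.8, 172.7], 0.8)]
left_mid [([290.3, 186.6], 0.79)]
left_far [([295.3, 205.8], 0.94)]
right_near [([204.3, 187.9], 0.7), ([290.9, 184.3], 0.54)]
right_mid [([206.1, 204.7], 0.57)]
right_far [([205.4, 218.9], 0.64)]
tube_a [([208.3, 225.1], 0.77), ([299.9, 16
[... 205 characters left out ...]
 [492.95001917   0.         245.71169922]
balance [([307.3, 163.2], 0.59), ([256.6, 182.2], 0.55)]
bucket_left [([205.0, 184.8], 0.92), ([155.1, 240.1], 0.56)]
bucket_right [([308.1, 165.0], 0.91), ([211.6, 208.4], 0.28)]
left_near [([210.1, 203.2], 0.59), ([309.6, 155.8], 0.42)]
left_mid [([205.5, 181.8], 0.7)]
left_far [([199.7, 161.0], 0.77)]
right_near [([316.7, 177.2], 0.97), ([245.4, 121.3], 0.41)]
right_mid [([200.4, 162.6], 0.41)]
right_far [([307.4, 138.8], 0.65), ([205.6, 202.1], 0.53), ([366.6, 158.2], 0.45), ([206.1, 179.4], 0.32)]
tube_a [([205.5, 284.0], 0.78), ([299.1, 141.2], 0.76), ([202.1, 256.0], 0.71), ([210.4, 206.1], 0.66), ([200.8, 167.9], 0.56), ([307.9, 161.1], 0.5)]
```

View pics/a.png

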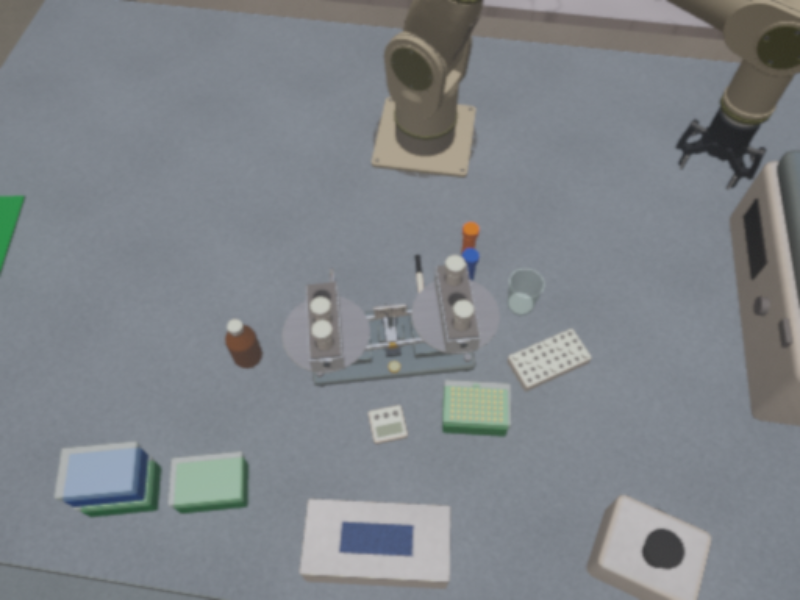

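View pics/b.png

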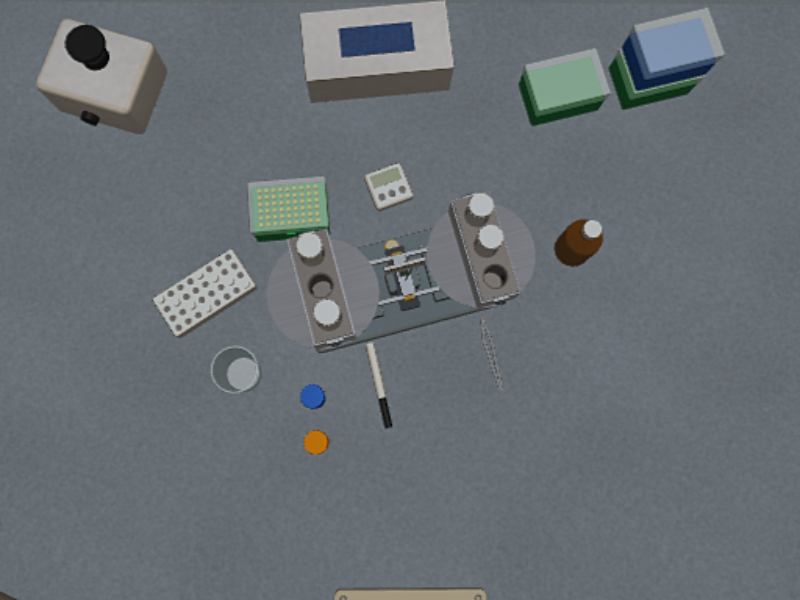

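Left bucket holds near and far tubes (top view 327,312 and 309,245), with mid empty. The right bucket holds mid and far (490,237 and 481,205), with near empty. Next I'll get rough metric positions of the caps and the layout.

```bash
cat >> h.py <<'E'
def caps(c,lab="tube_a"):
    """cap-top blobs: bright, low saturation inside network outlines"""
    hsv=cv2.cvtColor(c["frame"],cv2.COLOR_RGB2HSV); out=[]
    for d in manip.outline_of(c,lab):
        m=d["mask"]
        if m.sum()<20: continue
        v=hsv[:,:,2]; b=(m&(v>np.percentile(v[m],95)-25)&(hsv[:,:,1]<60)).astype(np.uint8)
        n,l,st,ce=cv2.connectedComponentsWithStats(b); i=1+np.argmax(st[1:,4]) if n>1 else 0
        out.append((ce[i],st[i].tolist(),d["extent"],round(d["confidence"],2)))
    return out
def tri(a,ua,b,ub):
    A=[];B=[]
    for c,u in((a,ua),(b,ub)):
        o,d=ray(c,u); d=d/np.linalg.norm(d); P=np.eye(3)-np.outer(d,d); A.append(P);B.append(P@o)
    return np.linalg.lstsq(np.vstack(A),np.hstack(B),rcond=None)[0]
E
python3 - <<'E'
from h import *
s=manip.camera("scene");t=manip.camera("top")
for n,c in(("s",s),("t",t)):
    for r in caps(c): print(n,np.round(r[0],1),r[1],r[2],r[3], np.round(atz(c,r[0],.19),3))
a=cv2.resize(s["frame"][150:250,170:330],None,fx=3.6,fy=3.6,interpolation=cv2.INTER_CUBIC)[:,:,::-1]
cv2.imwrite("pics/c.png",cv2.resize(s["frame"][140:255,170:330],None,fx=5,fy=5,interpolation=cv2.INTER_CUBIC)[:,:,::-1])
E
```

```text
s [204.4 194.9] [199, 190, 12, 10, 90] [198.1, 190.0, 210.8, 206.9] 0.76 [ 0.618 -0.113  0.19 ]
s [255.5 191.5] [0, 0, 512, 384, 196608] [296.2, 144.4, 307.8, 159.3] 0.66 [0.586 0.027 0.19 ]
s [291.1 168.3] [286, 164, 11, 10, 84] [284.1, 164.0, 297.0, 183.6] 0.57 [0.493 0.117 0.19 ]
s [297. 167.] [297, 167, 1, 1, 1] [294.8, 158.9, 306.1, 176.6] 0.57 [0.486 0.134 0.19 ]
s [296.4 197.5] [291, 193, 12, 10, 97] [288.7, 192.9, 304.3, 209.6] 0.49 [0.588 0.143 0.19 ]
t [255.5 191.5] [0, 0, 512, 384, 196608] [193.0, 273.7, 210.1, 292.9] 0.78 [0.531 0.021 0.19 ]
t [313.7 150.7] [307, 144, 15, 15, 168] [305.8, 145.0, 317.9, 161.4] 0.76 [ 0.623 -0.109  0.19 ]
t [255.5 191.5] [0, 0, 512, 384, 196608] [191.9, 245.0, 209.1, 264.7] 0.75 [0.531 0.021 0.19 ]
t [208.6 199.4] [201, 192, 16, 16, 193] [198.6, 193.9, 221.4, 206.5] 0.7 [0.514 0.122 0.19 ]
t [307.8 130.3] [301, 124, 15, 14, 168] [299.5, 124.5, 320.5, 146.7] 0.63 [ 0.669 -0.097  0.19 ]
t [197.4 156.8] [190, 150, 16, 15, 183] [189.7, 150.3, 209.5, 170.1] 0.6 [0.609 0.148 0.19 ]
```

View pics/c.png

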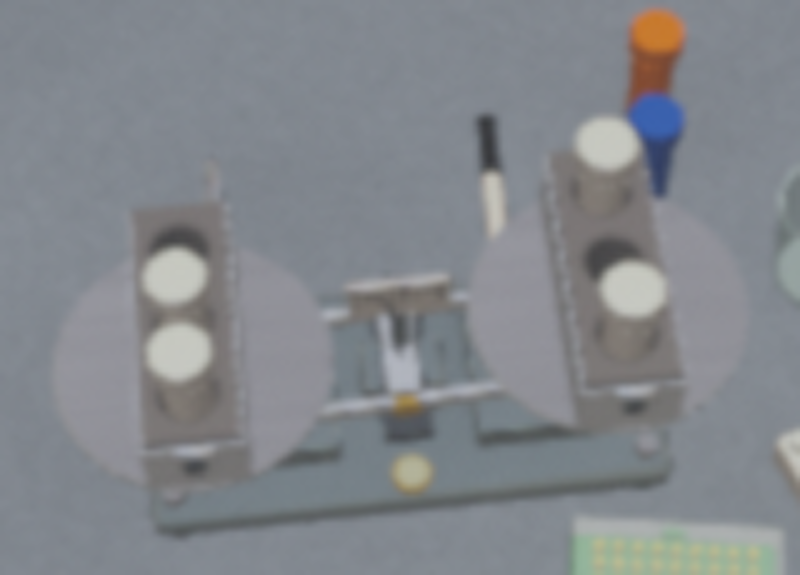

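The crop shows left caps at (607,143) and (634,290) and right caps at (175,275) and (180,351). All four show a similar length of body. Next I'll triangulate the cap tops.

Run:
```python
from h import *
s=manip.camera("scene");t=manip.camera("top")
S={'LN':(291.1,168.3),'LF':(296.4,197.5),'RM':(204.4,194.9),'RF':(205.9,210.1)}
T={'LN':(208.6,199.4),'LF':(197.4,156.8),'RM':(313.7,150.7),'RF':(307.8,130.3)}
P={}
for k in S:
    p=tri(s,S[k],t,T[k]);P[k]=p
    print(k,np.round(p,4),"res px",np.round(proj(s,p)-S[k],1),np.round(proj(t,p)-T[k],1))
d=P['LF']-P['LN'];e=P['RF']-P['RM']
print(np.linalg.norm(d),np.linalg.norm(e),np.degrees(np.arctan2(d[1],d[0])),np.degrees(np.arctan2(e[1],e[0])))
# fit: balance x,y,yaw, hL,hR from cap pixels
from scipy.optimize import least_squares
off={'LN':(-.048,.125),'LF':(.048,.125),'RM':(0,-.125),'RF':(.048,-.125)}
def pos(q,k):
    c,sn=np.cos(q[2]),np.sin(q[2]);x,y=off[k];return np.array([q[0]+c*x-sn*y,q[1]+sn*x+c*y,q[3] if k[0]=='L' else q[4]])
f=lambda q:np.hstack([np.r_[proj(s,pos(q,k))-S[k],proj(t,pos(q,k))-T[k]] for k in S])
r=least_squares(f,[.57,.01,.27,.19,.19]);print(np.round(r.x,4),np.degrees(r.x[2]),np.round(r.fun,1))
for k in S:print(k,np.round(pos(r.x,k),4))
```

```text
LN [0.5102 0.119  0.216 ] res px [0.5 0. ] [ 0.7 -0.1]
LF [0.6027 0.1439 0.2155] res px [0.6 0. ] [ 0.7 -0. ]
RM [ 0.6215 -0.1095  0.1957] res px [0.7 0.1] [ 0.9 -0.1]
RF [ 0.6679 -0.0965  0.1956] res px [0.3 0. ] [ 0.3 -0. ]
0.09588014342243087 0.04816584675699585 15.069596839332757 15.615573888196595
[0.589  0.0114 0.264  0.2156 0.1953] 15.12621364855911 [ 0.7  0.1  0.5  0.   0.8  0.   0.4 -0.   0.8  0.2  0.7 -0.1  0.2  0.1
  0.4 -0. ]
LN [0.51   0.1195 0.2156]
LF [0.6027 0.1446 0.2156]
RM [ 0.6216 -0.1093  0.1953]
RF [ 0.6679 -0.0967  0.1953]
```

Heavy side is the right (its pan is about 10 mm low, 0.08 rad), so the heavy tube is RM or RF. All four caps sit at consistent heights. I'll move above RM and lift it to see which one it is.

Request:
{"api": "jog_arm", "payload": {"translation": [[0, 0, 40], [0, 0, 80], [20, -30, 110], [366, -679, 110], [366, -679, 110], [366, -679, 110], [366, -679, 110], [366, -679, 110], [366, -679, 110], [366, -679, 110], [366, -679, 110], [366, -679, 110]], "turn": [0, 0, 5, 10, 16, 22, 28, 34, 39.3, 39.3, 39.3, 39.3], "grip": 70, "grip_force": 40}}

```text
clock: 2.4
position: [0.4513, 0.2105, 0.3064]
ee_rot: [-0.131, 0.991, 0.0, 0.0]
ft_force: [0.8, 0.5, -0.0]
grip_width: 0.82
```

Request:
{"api": "jog_arm", "payload": {"translation": [[170.3, -319.8, 0], [170.3, -319.8, 0], [170.3, -319.8, 0], [170.3, -319.8, 0], [170.3, -319.8, 0], [170.3, -319.8, 0], [170.3, -319.8, 0], [170.3, -319.8, 0], [170.3, -319.8, 0], [170.3, -319.8, 0], [170.3, -319.8, 0]], "turn": [0, 0, 0, 0, 0, 0, 0, 0, 0, 0, 0]}}

```text
clock: 3.32
position: [0.6217, -0.1115, 0.3057]
ee_rot: [-0.129, 0.992, -0.0, -0.0]
ft_force: [-0.3, 0.4, -0.2]
grip_width: 0.822
```

Run:
```python
from h import *
w=manip.camera("wrist"); save(w,"d.png",s=1.5)
print(np.round(w["pose"],3).tolist(),w["mtx"].tolist())
o=manip.get_obs();print(o["clock"],o["position"],o["ft_force"],o["joint_pos"])
for n,p in dict(RM=(.6216,-.1093,.1953),RF=(.6679,-.0967,.1953)).items(): print(n,proj(w,p))
for r in caps(w): print(np.round(r[0],1),r[1],np.round(r[2]),r[3])
```

```text
[[-0.256, 0.924, 0.283, 0.548], [0.967, 0.245, 0.076, -0.13], [0.001, 0.293, -0.956, 0.482], [0.0, 0.0, 0.0, 1.0]] [[279.3108025360902, 0.0, 251.49725684692802], [0.0, 279.3108025360902, 191.995179371327], [0.0, 0.0, 1.0]]
3.3667 [ 0.621652   -0.10958039  0.30595544] [ 0.07690806 -0.40262979  0.40079821] [-0.26099391  0.33408663  0.49672186  1.28060459 -0.15752198  1.56510445
  2.04616117]
RM [252.78595565 181.52784916]
RF [253.01939961 223.27939639]
[507.7 138.1] [503, 123, 9, 30, 198] [466. 118. 512. 152.] 0.98
[255.5 191.5] [0, 0, 512, 384, 196608] [439.  35. 510.  68.] 0.78
[253.3 221.9] [238, 208, 31, 28, 666] [238. 196. 270. 234.] 0.74
[253.4 179.7] [238, 165, 32, 30, 764] [234. 155. 271. 194.] 0.65
[494.7 228.8] [478, 215, 34, 29, 747] [448. 201. 512. 242.] 0.59
[461.6   1.2] [460, 0, 4, 4, 5] [455.   3. 510.  21.] 0.59
[501.5 194. ] [486, 172, 26, 41, 547] [485. 166. 510. 215.] 0.29
[249.6 141.1] [228, 99, 51, 128, 458] [227.  96. 282. 229.] 0.21
```

View pics/d.png

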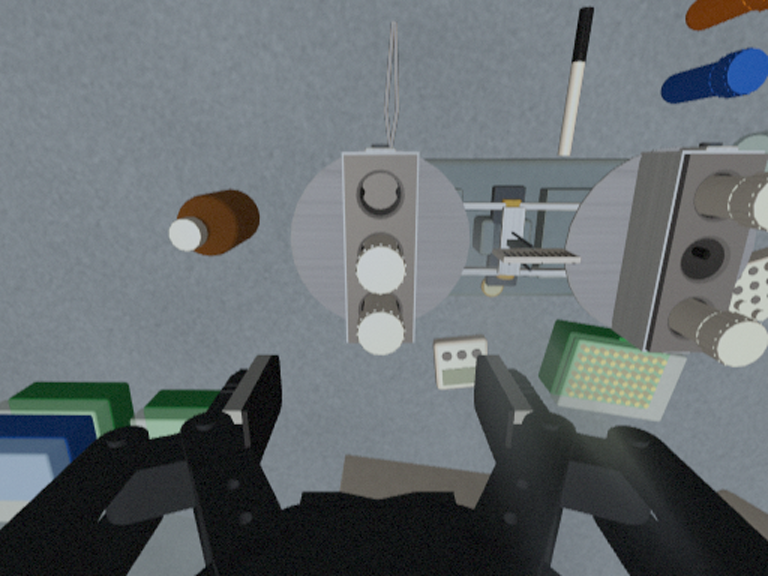

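The wrist view puts RM at (253,180), between the pads, and the bucket edges run parallel to the view, so the yaw is right. Descending on RM.

Request:
{"api": "jog_arm", "payload": {"translation": [[0, 0, -40], [0, 0, -80], [0, 0, -115], [0, 0, -135], [0, 0, -143], [0, 0, -143], [0, 0, -143]], "turn": [0, 0, 0, 0, 0, 0, 0]}}

```text
clock: 4.0
position: [0.6222, -0.1076, 0.1648]
ee_rot: [-0.132, 0.991, 0.001, 0.001]
ft_force: [0.4, 0.2, 1.1]
grip_width: 0.817
```

Request:
{"api": "jog_arm", "payload": {"translation": [[0, 0, 0], [0, 0, 0], [0, 0, 0], [0, 0, 0], [0, 0, 0], [0, 0, 0]], "turn": [0, 0, 0, 0, 0, 0], "grip": 25, "grip_force": 30}}

```text
clock: 4.5
position: [0.6223, -0.1076, 0.1649]
ee_rot: [-0.132, 0.991, 0.001, 0.001]
ft_force: [1.3, 0.1, -1.4]
grip_width: 0.289
```

Run:
```python
from h import *
w=manip.camera("wrist"); s=manip.camera("scene")
a=cv2.resize(w["frame"][150:384,130:390],(520,468));b=cv2.resize(s["frame"][150:250,170:240],(280,400))
im=np.zeros((468,800,3),np.uint8);im[:,:520]=a;im[:400,520:]=b
cv2.imwrite("pics/e.png",im[:,:,::-1])
o=manip.get_obs();print(o["clock"],o["position"],o["ft_force"],o["grip_width"])
```

```text
4.6 [ 0.62223243 -0.10762423  0.16475849] [ 0.8684159  -0.05228657 -0.45748445] 0.2960710344765448
```

View pics/e.png

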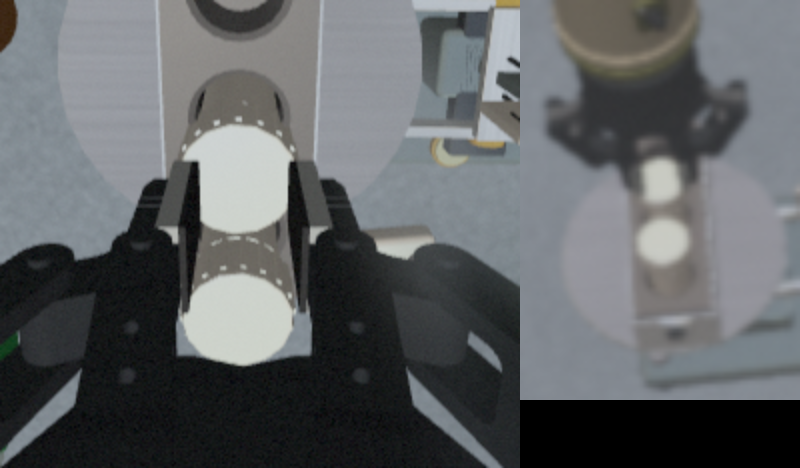

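Run:
```python
from h import *
w=manip.camera("wrist"); o=manip.get_obs();p=o["position"]
f=lambda u:np.round((np.array(u)-[130,150])*2)
for dz in (0,.01,.0187,.03,.04,.05): print(dz,f(proj(w,p+[0,0,dz])))
ax=np.array([np.cos(.264),np.sin(.264),0]);ay=np.array([-ax[1],ax[0],0])
for a in(-.011,.011):
  for b in (-.0175,.0175): print(a,b,f(proj(w,p+a*ax+b*ay)),f(proj(w,p+a*ax+b*ay+[0,0,.037])))
for n,q in dict(RM=(.6216,-.1093,.1953),RF=(.6679,-.0967,.1953)).items(): print(n,f(proj(w,q)))
print(np.round(w["pose"],3).tolist(),o["ee_rot"],o["ft_force"],o["grip_width"])
```

```text
0 [241. 145.]
0.01 [241. 157.]
0.0187 [241. 169.]
0.03 [241. 186.]
0.04 [241. 204.]
0.05 [241. 223.]
-0.011 -0.0175 [189. 115.] [177. 162.]
-0.011 0.0175 [293. 115.] [305. 162.]
0.011 -0.0175 [191. 174.] [179. 233.]
0.011 0.0175 [291. 174.] [302. 233.]
RM [236. 184.]
RF [237. 322.]
[[-0.261, 0.922, 0.285, 0.548], [0.965, 0.249, 0.079, -0.127], [0.002, 0.296, -0.955, 0.341], [0.0, 0.0, 0.0, 1.0]] [-1.32188039e-01  9.91223929e-01  6.18632489e-04  1.03100633e-03] [ 0.10355866  0.07706483 -0.15123469] 0.29620767102093243
```

Request:
{"api": "jog_arm", "payload": {"translation": [[0, 0, 0], [0, 0, 0], [0, 0, 0]], "turn": [0, 0, 0], "grip": 15}}

```text
clock: 4.9
position: [0.6222, -0.1077, 0.1647]
ee_rot: [-0.132, 0.991, 0.001, 0.001]
ft_force: [0.5, 1.0, 0.2]
grip_width: 0.175
```

Run:
```python
from h import *
w=manip.camera("wrist"); s=manip.camera("scene")
a=cv2.resize(w["frame"][150:384,130:390],(520,468));b=cv2.resize(s["frame"][150:250,170:240],(280,400))
im=np.zeros((468,800,3),np.uint8);im[:,:520]=a;im[:400,520:]=b
cv2.imwrite("pics/f.png",im[:,:,::-1])
o=manip.get_obs();print(o["clock"],o["position"],o["ft_force"],o["grip_width"])
```

```text
5.0 [ 0.62220537 -0.10760418  0.16468463] [-0.0616048   0.36879728  0.59567209] 0.174258452084433
```

View pics/f.png

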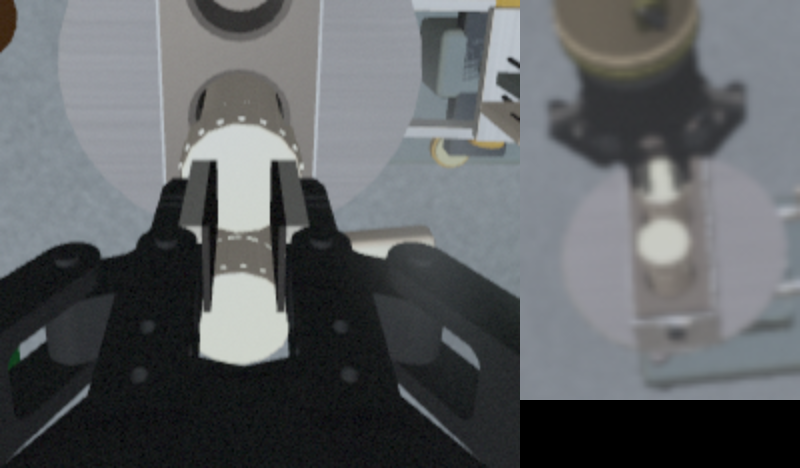

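The fingers closed to 15 mm on nothing. In the picture the tips sit above the cap, about 36 mm higher than the reported TCP (pad spacing in pixels gives a depth of 155 mm against 191 mm). I'll open up and go lower carefully, watching the force.

Request:
{"api": "jog_arm", "payload": {"translation": [[0, 0, 0], [0, 0, 0], [0, 0, 0], [0, 0, 0], [0, 0, -8], [0, 0, -16], [0, 0, -16]], "turn": [0, 0, 0, 0, 0, 0, 0], "grip": 60}}

```text
clock: 5.58
position: [0.6211, -0.1074, 0.1463]
ee_rot: [-0.132, 0.991, 0.001, -0.0]
ft_force: [-0.7, 0.1, -0.4]
grip_width: 0.702
```

Request:
{"api": "jog_arm", "payload": {"translation": [[0, 0, -8], [0, 0, -16], [0, 0, -16], [0, 0, -16]], "turn": [0, 0, 0, 0]}}

```text
clock: 5.92
position: [0.6206, -0.1073, 0.1295]
ee_rot: [-0.132, 0.991, 0.001, -0.001]
ft_force: [-0.4, 0.9, -0.5]
grip_width: 0.703
```

Request:
{"api": "jog_arm", "payload": {"translation": [[0, 0, 0], [0, 0, 0], [0, 0, 0], [0, 0, 0], [0, 0, 0], [0, 0, 0]], "turn": [0, 0, 0, 0, 0, 0], "grip": 22}}

```text
clock: 6.42
position: [0.6208, -0.1074, 0.1297]
ee_rot: [-0.132, 0.991, 0.001, -0.001]
ft_force: [0.8, -1.2, -1.0]
grip_width: 0.4
```

Opening is 34 mm, so the cap is held. Lifting slowly.

Request:
{"api": "jog_arm", "payload": {"translation": [[0, 0, 8], [0, 0, 18], [0, 0, 30], [0, 0, 45], [0, 0, 60], [0, 0, 75], [0, 0, 90], [0, 0, 100], [0, 0, 100], [0, 0, 100], [0, 0, 100], [0, 0, 100]], "turn": [0, 0, 0, 0, 0, 0, 0, 0, 0, 0, 0, 0]}}

```text
clock: 7.42
position: [0.6203, -0.1072, 0.2287]
ee_rot: [-0.132, 0.991, 0.001, -0.002]
ft_force: [-0.2, -0.3, -0.8]
grip_width: 0.399
```

Request:
{"api": "jog_arm", "payload": {"translation": [[0, 0, 0], [0, 0, 0], [0, 0, 0], [0, 0, 0], [0, 0, 0], [0, 0, 0], [0, 0, 0], [0, 0, 0]], "turn": [0, 0, 0, 0, 0, 0, 0, 0]}}

```text
clock: 8.08
position: [0.6203, -0.1073, 0.2287]
ee_rot: [-0.132, 0.991, 0.001, -0.002]
ft_force: [0.3, 0.2, -1.1]
grip_width: 0.398
```

Run:
```python
from h import *
w=manip.camera("wrist"); s=manip.camera("scene");t=manip.camera("top")
o=manip.get_obs();print(o["clock"],o["position"],o["ft_force"],o["grip_width"])
for n,c in(("s",s),("t",t),("w",w)):
    for r in caps(c): print(n,np.round(r[0],1),r[1],np.round(r[2]),r[3])
# height of a cap on known vertical axis from scene row
for k,(x,y) in dict(LN=(.510,.1195),LF=(.6027,.1446),RF=(.6679,-.0967)).items():
    print(k,[(z,np.round(proj(s,(x,y,z)),1).tolist(),np.round(proj(t,(x,y,z)),1).tolist()) for z in(.195,.2005,.2105,.216)])
a=cv2.resize(s["frame"][140:255,170:330],None,fx=4,fy=4,interpolation=cv2.INTER_CUBIC)
cv2.imwrite("pics/g.png",a[:,:,::-1])
```

```text
8.2333 [ 0.62033797 -0.107246    0.22873657] [0.16095109 0.35653713 0.15141116] 0.3994355823593616
s [201.5 176.1] [197, 172, 11, 9, 79] [195. 171. 210. 197.] 0.76
s [205.2 209.1] [200, 204, 12, 11, 99] [200. 204. 210. 221.] 0.74
s [296.4 198.4] [291, 194, 12, 10, 99] [289. 190. 304. 213.] 0.71
s [255.5 191.5] [0, 0, 512, 384, 196608] [295. 148. 304. 160.] 0.63
s [296. 166.] [296, 166, 1, 1, 1] [293. 158. 305. 176.] 0.45
t [197.3 157.2] [190, 150, 16, 15, 180] [192. 150. 207. 172.] 0.82
t [208.6 199.9] [201, 193, 16, 15, 192] [200. 193. 217. 207.] 0.72
t [255.5 191.5] [0, 0, 512, 384, 196608] [193. 244. 207. 259.] 0.56
t [255.5 191.5] [0, 0, 512, 384, 196608] [194. 276. 211. 291.] 0.56
w [502.4 240.6] [489, 224, 23, 36, 557] [491. 224. 512. 259.] 0.89
w [251.7 276.3] [215, 244, 75, 66, 3773] [210. 191. 291. 313.] 0.76
w [501.5  34.5] [499, 34, 6, 2, 6] [474.  34. 512.  61.] 0.57
w [255.5 191.5] [0, 0, 512, 384, 196608] [499.   2. 511.   4.] 0.38
LN [(0.195, [291.3, 172.4], [209.7, 201.0]), (0.2005, [291.5, 171.3], [209.5, 200.6]), (0.2105, [291.7, 169.4], [209.2, 199.8]), (0.216, [291.8, 168.3], [209.1, 199.4])]
LF [(0.195, [296.6, 201.2], [198.6, 159.1]), (0.2005, [296.8, 200.3], [198.4, 158.5]), (0.2105, [297.1, 198.4], [198.0, 157.3]), (0.216, [297.2, 197.4], [197.8, 156.7])]
RF [(0.195, [206.1, 210.2], [308.2, 130.3]), (0.2005, [205.9, 209.3], [308.5, 129.6]), (0.2105, [205.5, 207.5], [309.1, 128.2]), (0.216, [205.3, 206.5], [309.5, 127.4])]
```

View pics/g.png

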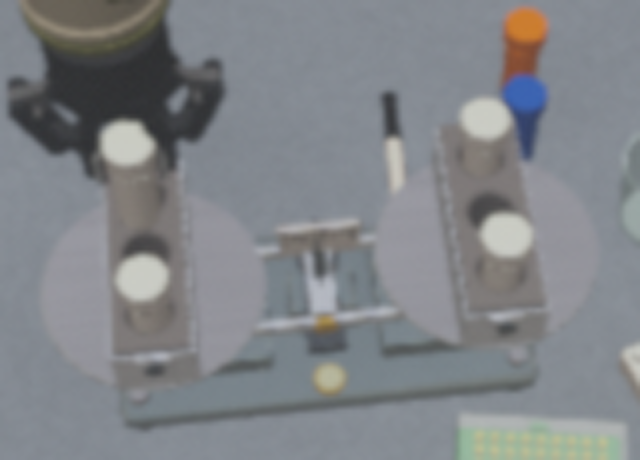

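After the lift the right pan is still low: LF cap is at 0.2105 and RF cap at 0.201, a tilt of about 0.038 rad. So the tube in hand is light and RF is the heavy one. I'll carry it to left mid, 250 mm along the beam.

Request:
{"api": "jog_arm", "payload": {"translation": [[-9, 33, 5], [-19, 70, 8], [-29, 107, 8], [-39, 144, 8], [-49, 181, 8], [-57, 213, 8], [-64.7, 241.1, 8], [-64.7, 241.1, 8], [-64.7, 241.1, 8], [-64.7, 241.1, 8]], "turn": [0, 0, 0, 0, 0, 0, 0, 0, 0, 0]}}

```text
clock: 9.22
position: [0.5559, 0.133, 0.2368]
ee_rot: [-0.132, 0.991, 0.001, -0.002]
ft_force: [-1.0, -0.5, -1.2]
grip_width: 0.399
```

Run:
```python
from h import *
w=manip.camera("wrist")
o=manip.get_obs();print(o["clock"],o["position"],o["ee_rot"],o["ft_force"],o["grip_width"])
for r in caps(w): print("w",np.round(r[0],1),r[1],np.round(r[2]),r[3])
for k,p in dict(LN=(.510,.1195,.2105),LF=(.6027,.1446,.2105),LM=(.5564,.132,.1605),tubetop=o["position"]+[0.0005,-.002,.0656],tubebot=o["position"]+[0.0005,-.002,-.0344]).items(): print(k,np.round(proj(w,p),1))
for l in ["left_mid","left_near"]: print(l,[(np.round(d["at"],1),round(d["confidence"],2)) for d in manip.pinpoint(w,l)])
save(w,"i.png",s=1.5)
```

```text
9.2667 [0.55602273 0.13233669 0.23677325] [-1.31284762e-01  9.91343051e-01  7.93972080e-04 -1.62377200e-03] [-0.08704795 -0.49400737 -0.71029557] 0.3987911548826748
w [  8.7 231.5] [0, 216, 23, 34, 542] [  2. 215.  22. 248.] 0.95
w [255.5 191.5] [0, 0, 512, 384, 196608] [280.  15. 321.  66.] 0.73
w [248.9 143.9] [226, 120, 47, 47, 1705] [226. 121. 276. 165.] 0.65
w [251.5 276.3] [215, 244, 75, 65, 3764] [212. 190. 290. 312.] 0.64
w [215.  157.9] [148, 96, 168, 142, 3585] [  0.  94. 327. 259.] 0.64
LN [249. 147.]
LF [249.3 264.1]
LM [249.3 190.8]
tubetop [244.5 279.1]
tubebot [247.1 205.4]
left_mid [(array([252.5, 188.1]), 0.76)]
left_near []
```

View pics/i.png

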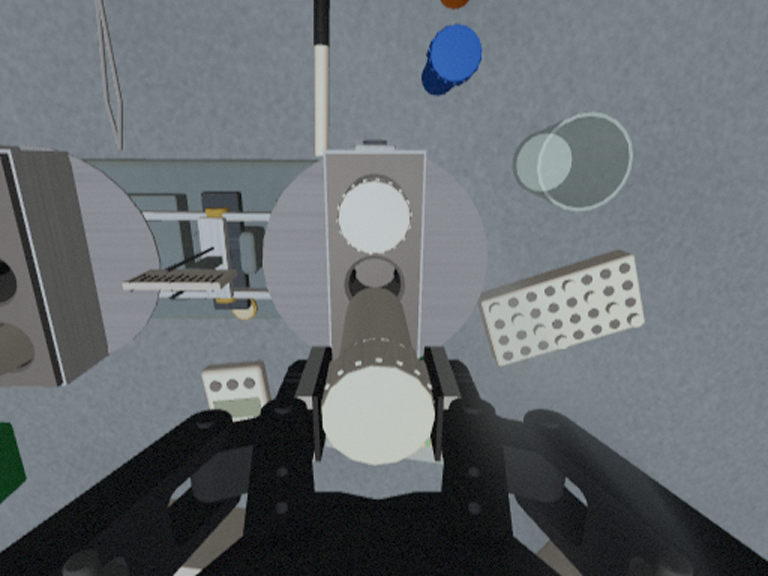

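The picture shows the held tube about 1–1.5 mm too far in +y and about 1 mm too far along the row, relative to the left-mid bore at (375,275). Correcting by (-0.7, -1.6) mm.

Request:
{"api": "jog_arm", "payload": {"translation": [[-0.7, -1.6, 0], [-0.7, -1.6, -8], [-0.7, -1.6, -16], [-0.7, -1.6, -20], [-0.7, -1.6, -20], [-0.7, -1.6, -20], [-0.7, -1.6, -20]], "turn": [0, 0, 0, 0, 0, 0, 0]}}

```text
clock: 10.0
position: [0.5554, 0.1309, 0.2168]
ee_rot: [-0.131, 0.991, 0.001, -0.002]
ft_force: [-0.4, 1.2, -0.7]
grip_width: 0.403
```

Run:
```python
from h import *
w=manip.camera("wrist")
o=manip.get_obs();print(o["clock"],o["position"],o["ft_force"])
for r in caps(w): print("w",np.round(r[0],1),r[1],np.round(r[2]),r[3])
for k,p in dict(LN=(.510,.1195,.2105),tubetop=o["position"]+[0,0,.0656],tubebot=o["position"]+[0,0,-.0344]).items(): print(k,np.round(proj(w,p),1))
save(w,"j.png",crop=(170,80,340,230),s=4)
```

```text
10.05 [0.55544521 0.13095037 0.21698633] [0.02523822 0.26483356 0.03285911]
w [251.7 276.5] [215, 244, 75, 65, 3810] [212. 190. 289. 308.] 0.93
w [251.4 150. ] [226, 124, 52, 53, 2116] [225. 122. 280. 177.] 0.87
w [  2.9 242.3] [0, 231, 9, 22, 130] [  0. 230.   9. 252.] 0.66
w [255.5 191.5] [0, 0, 512, 384, 196608] [284.  12. 329.  61.] 0.55
LN [251.5 152.7]
tubetop [250.4 279.6]
tubebot [250.5 205.7]
```

View pics/j.png

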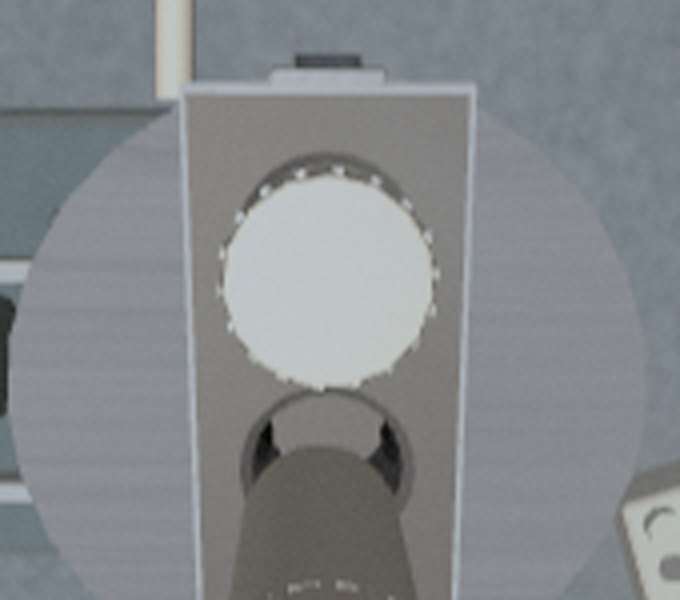

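The tube bottom is centred over the bore (columns 325 against 327). Inserting in steps.

Request:
{"api": "jog_arm", "payload": {"translation": [[0, 0, -7], [0, 0, -14], [0, 0, -21], [0, 0, -27], [0, 0, -33], [0, 0, -38], [0, 0, -38], [0, 0, -38]], "turn": [0, 0, 0, 0, 0, 0, 0, 0]}}

```text
clock: 10.77
position: [0.5554, 0.1309, 0.1788]
ee_rot: [-0.131, 0.991, 0.001, -0.002]
ft_force: [0.7, 0.3, -0.1]
grip_width: 0.404
```

Request:
{"api": "jog_arm", "payload": {"translation": [[0, 0, -4], [0, 0, -8], [0, 0, -12], [0, 0, -16], [0, 0, -20], [0, 0, -20], [0, 0, -20]], "turn": [0, 0, 0, 0, 0, 0, 0]}}

```text
clock: 11.35
position: [0.5551, 0.1312, 0.1585]
ee_rot: [-0.131, 0.991, 0.001, -0.002]
ft_force: [-1.2, 1.2, -0.6]
grip_width: 0.402
```

```bash
cat > chk.py <<'E'
from h import *
def go(lift=None):
    s=manip.camera("scene");t=manip.camera("top");w=manip.camera("wrist")
    o=manip.get_obs();print(round(float(o["clock"]),2),np.round(o["position"],4),np.round(o["ft_force"],1),round(float(o["grip_width"]),3))
    for n,c in(("s",s),("t",t),("w",w)):
        for r in caps(c):
            if r[1][4]<5000 and r[1][4]>5: print(n,np.round(r[0],1),r[1],np.round(r[2]).tolist(),r[3])
    return s,t,w
E
python3 -c "
from chk import *
go()"
```

```text
11.5 [0.5554 0.1311 0.159 ] [-1.1  2.   0. ] 0.401
s [294.6 181.1] [290, 177, 10, 9, 73] [288.0, 177.0, 301.0, 197.0] 0.77
s [296.2 199.6] [291, 195, 12, 10, 96] [289.0, 193.0, 304.0, 213.0] 0.62
s [204.7 207.6] [199, 203, 12, 10, 98] [199.0, 204.0, 214.0, 223.0] 0.49
t [308.6 128.6] [302, 122, 15, 14, 170] [300.0, 124.0, 319.0, 144.0] 0.59
w [251.2 319.6] [223, 307, 57, 25, 1008] [222.0, 300.0, 283.0, 332.0] 0.82
w [251.3 165.1] [215, 130, 73, 71, 3897] [215.0, 124.0, 293.0, 201.0] 0.78
w [251.7 276.5] [215, 244, 75, 65, 3787] [210.0, 198.0, 289.0, 312.0] 0.69
w [250.  129.3] [205, 94, 94, 136, 826] [203.0, 88.0, 300.0, 315.0] 0.39
```

Request:
{"api": "jog_arm", "payload": {"translation": [[0, 0, -4], [0, 0, -8], [0, 0, -12], [0, 0, -12], [0, 0, -12]], "turn": [0, 0, 0, 0, 0]}}

```text
clock: 12.07
position: [0.5552, 0.1308, 0.1465]
ee_rot: [-0.131, 0.991, 0.001, -0.002]
ft_force: [0.4, 1.2, 1.3]
grip_width: 0.4
```

Request:
{"api": "jog_arm", "payload": {"translation": [[0, 0, -3], [0, 0, -6], [0, 0, -6], [0, 0, -6]], "turn": [0, 0, 0, 0]}}

```text
clock: 12.4
position: [0.5552, 0.1307, 0.1402]
ee_rot: [-0.131, 0.991, 0.001, -0.002]
ft_force: [-0.6, 1.6, 0.3]
grip_width: 0.401
```

```bash
python3 -c "
from chk import *
go()"
```

```text
12.55 [0.5553 0.1308 0.1405] [-0.7  2.   1.1] 0.4
s [296.1 200.5] [290, 196, 13, 10, 96] [287.0, 194.0, 302.0, 214.0] 0.72
s [204.7 207. ] [199, 202, 12, 11, 102] [198.0, 204.0, 213.0, 219.0] 0.58
s [294.1 184.5] [289, 180, 10, 9, 65] [285.0, 180.0, 300.0, 196.0] 0.45
t [308.8 128.1] [302, 121, 15, 15, 177] [301.0, 120.0, 319.0, 143.0] 0.54
w [251.7 276.2] [215, 244, 75, 65, 3777] [212.0, 207.0, 288.0, 310.0] 0.88
w [252.1 172.1] [213, 134, 79, 77, 4791] [211.0, 128.0, 299.0, 210.0] 0.74
w [251.8 328.7] [239, 326, 26, 6, 94] [222.0, 305.0, 284.0, 331.0] 0.58
```

Request:
{"api": "jog_arm", "payload": {"translation": [[0, 0, -2], [0, 0, -4], [0, 0, -4], [0, 0, -4]], "turn": [0, 0, 0, 0]}}

```text
clock: 13.03
position: [0.5552, 0.1308, 0.1363]
ee_rot: [-0.131, 0.991, 0.001, -0.002]
ft_force: [-0.6, 1.1, -0.4]
grip_width: 0.401
```

Request:
{"api": "jog_arm", "payload": {"translation": [[0, 0, -2], [0, 0, -3], [0, 0, -3], [0, 0, -3]], "turn": [0, 0, 0, 0]}}

```text
clock: 13.37
position: [0.5551, 0.1307, 0.1332]
ee_rot: [-0.131, 0.991, 0.001, -0.002]
ft_force: [-0.1, 1.1, 0.9]
grip_width: 0.396
```

```bash
python3 -c "
from chk import *
go()"
```

```text
13.52 [0.5551 0.1308 0.1332] [0.4 1.4 1. ] 0.4
s [293.8 186. ] [289, 182, 10, 9, 65] [287.0, 183.0, 301.0, 197.0] 0.68
s [204.6 207.1] [199, 202, 12, 11, 101] [197.0, 204.0, 212.0, 222.0] 0.65
s [296.2 201. ] [291, 197, 12, 9, 84] [289.0, 196.0, 303.0, 213.0] 0.55
t [308.9 128.1] [302, 121, 15, 15, 176] [302.0, 121.0, 318.0, 144.0] 0.59
w [251.8 276.2] [215, 244, 75, 65, 3783] [210.0, 211.0, 289.0, 309.0] 0.6
w [246.2 307.9] [231, 303, 33, 8, 56] [225.0, 301.0, 283.0, 332.0] 0.59
w [244.7 109. ] [199, 93, 107, 102, 746] [196.0, 86.0, 308.0, 328.0] 0.58
```

Request:
{"api": "jog_arm", "payload": {"translation": [[0, 0, -2], [0, 0, -3], [0, 0, -3], [0, 0, -3]], "turn": [0, 0, 0, 0]}}

```text
clock: 14.0
position: [0.5565, 0.1311, 0.1322]
ee_rot: [-0.131, 0.991, 0.001, -0.0]
ft_force: [-0.8, 0.4, 12.8]
grip_width: 0.401
```

Request:
{"api": "jog_arm", "payload": {"translation": [[0, 0, -2], [0, 0, -2], [0, 0, -2]], "turn": [0, 0, 0]}}

```text
clock: 14.25
position: [0.5576, 0.1314, 0.1322]
ee_rot: [-0.131, 0.991, 0.002, 0.001]
ft_force: [-2.8, 0.9, 14.6]
grip_width: 0.402
```

```bash
python3 -c "
from chk import *
go()"
```

```text
14.4 [0.5576 0.1314 0.1322] [-0.7  1.6 14.4] 0.398
s [295.9 200.7] [290, 196, 12, 10, 92] [289.0, 197.0, 304.0, 216.0] 0.72
s [294.1 186.9] [289, 183, 10, 9, 62] [286.0, 184.0, 298.0, 196.0] 0.64
s [332.8 193.4] [325, 186, 16, 15, 186] [324.0, 174.0, 348.0, 200.0] 0.55
s [205.  207.3] [200, 203, 11, 10, 89] [200.0, 206.0, 211.0, 221.0] 0.49
t [308.8 128. ] [302, 121, 15, 15, 178] [297.0, 119.0, 321.0, 144.0] 0.6
w [261.7 308.2] [246, 304, 27, 8, 44] [223.0, 304.0, 285.0, 334.0] 0.95
w [251.7 276.5] [215, 245, 75, 63, 3658] [211.0, 210.0, 289.0, 312.0] 0.85
```

Firm bottom felt at 14 N with z stopped at 0.132. Relieving, then releasing.

Request:
{"api": "jog_arm", "payload": {"translation": [[-1, 0, 0], [-1.5, 0, 0.5], [-1.5, 0, 0.5]], "turn": [0, 0, 0]}}

```text
clock: 14.8
position: [0.5561, 0.1311, 0.1328]
ee_rot: [-0.131, 0.991, 0.002, 0.001]
ft_force: [-1.2, 0.2, 4.5]
grip_width: 0.404
```

Request:
{"api": "jog_arm", "payload": {"translation": [[0, 0, 0], [0, 0, 0], [0, 0, 0], [0, 0, 0], [0, 0, 5], [0, 0, 30], [0, 0, 65], [0, 0, 100], [0, 0, 120], [0, 0, 120], [0, 0, 120], [0, 0, 120]], "turn": [0, 0, 0, 0, 0, 0, 0, 0, 0, 0, 0, 0], "grip": 65}}

```text
clock: 15.8
position: [0.5557, 0.1311, 0.252]
ee_rot: [-0.131, 0.991, 0.001, 0.001]
ft_force: [-0.0, 0.6, -0.9]
grip_width: 0.76
```

Request:
{"api": "jog_arm", "payload": {"translation": [[-41, -10, 0], [-82, -20, 0], [-120, -30, 0], [-120, -30, 0], [-120, -30, 0], [-120, -30, 0], [-120, -30, 0], [-120, -30, 0], [-120, -30, 0]], "turn": [0, 0, 0, 0, 0, 0, 0, 0, 0]}}

```text
clock: 16.55
position: [0.4363, 0.1012, 0.2515]
ee_rot: [-0.131, 0.991, 0.001, 0.0]
ft_force: [-0.3, -0.1, 0.1]
grip_width: 0.76
```

Run:
```python
from chk import *
s,t,w=go()
L={'LN':(.510,.1195),'LM':(.5564,.132),'LF':(.6027,.1446),'RM':(.6216,-.1093),'RF':(.6679,-.0967)}
for k,(x,y) in L.items(): print(k,[np.round(proj(c,(x,y,.2055)),1).tolist() for c in(s,t,w)])
a=cv2.resize(s["frame"][140:255,170:330],None,fx=5,fy=5,interpolation=cv2.INTER_CUBIC)
cv2.imwrite("pics/k.png",a[:,:,::-1])
```

```text
16.7 [0.436  0.1011 0.2518] [-0.2  0.5  0. ] 0.759
s [296.2 199.5] [291, 195, 11, 10, 88] [290.0, 195.0, 302.0, 210.0] 0.76
s [288.8 203. ] [278, 172, 30, 54, 533] [277.0, 170.0, 310.0, 228.0] 0.75
s [290.9 170.2] [286, 166, 11, 9, 82] [286.0, 165.0, 300.0, 182.0] 0.5
s [293.5 184.2] [288, 180, 12, 10, 91] [285.0, 179.0, 302.0, 196.0] 0.49
t [308.4 129.5] [301, 123, 16, 14, 159] [299.0, 122.0, 318.0, 144.0] 0.86
t [197.8 158.1] [191, 151, 15, 15, 167] [189.0, 153.0, 210.0, 170.0] 0.6
t [186.7 164.2] [186, 161, 3, 7, 9] [182.0, 147.0, 207.0, 172.0] 0.2
w [  2.  349.9] [0, 347, 7, 8, 34] [2.0, 310.0, 45.0, 354.0] 0.89
w [249.1 278.1] [231, 263, 37, 31, 907] [228.0, 238.0, 273.0, 292.0] 0.86
w [249.6 319.3] [233, 307, 34, 25, 694] [228.0, 289.0, 269.0, 333.0] 0.6
LN [[291.6, 170.3], [209.4, 200.2], [249.1, 278.8]]
LM [[294.2, 184.6], [203.8, 178.9], [249.2, 321.6]]
LF [[296.9, 199.4], [198.2, 157.9], [249.5, 360.0]]
RM [[204.8, 193.2], [315.1, 149.4], [-8.6, 322.6]]
RF [[205.7, 208.4], [308.8, 128.9], [4.5, 361.1]]
```

View pics/k.png

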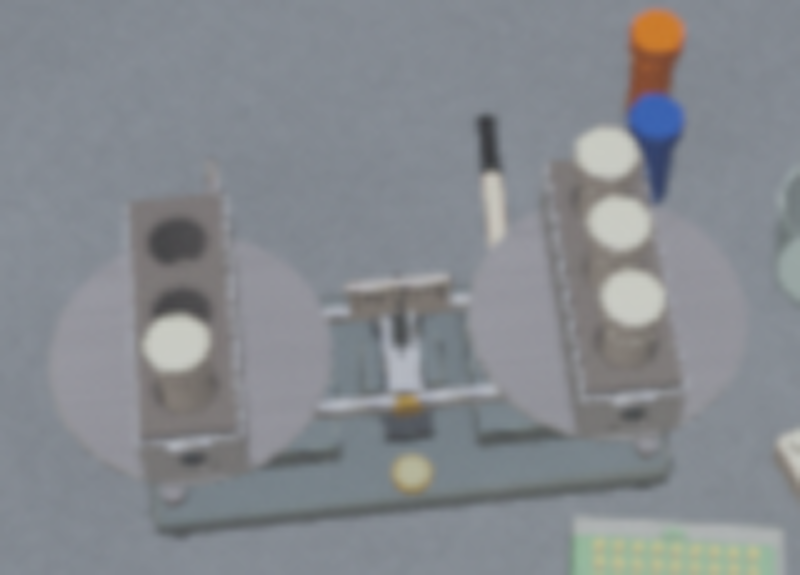

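The caps sit where the level model predicts: LN row 170.2 against 170.3, LF 199.5 against 199.4. One finer averaged check of LM's seating and of the level.

Run:
```python
from h import *
from scipy.optimize import brentq
L={'LN':(.510,.1195),'LM':(.5564,.132),'LF':(.6027,.1446),'RF':(.6679,-.0967)}
for name in("scene","top"):
    cs=[manip.camera(name) for _ in range(4)];c=cs[0]
    g=np.mean([k["frame"].astype(float).min(2) for k in cs],0)
    big=cv2.resize(g.astype(np.float32),None,fx=4,fy=4,interpolation=cv2.INTER_CUBIC)
    for k,(x,y) in L.items():
        u=proj(c,(x,y,.2055));x0,y0=[int(4*v)-48 for v in u]
        W=big[y0:y0+96,x0:x0+96];mx=np.percentile(W,95)
        b=(W>mx-22).astype(np.uint8);n,l,st,ce=cv2.connectedComponentsWithStats(b)
        i=1+np.argmax(st[1:,4]);ct=max(cv2.findContours((l==i).astype(np.uint8),0,1)[0],key=len)
        e=cv2.fitEllipse(ct)
        m=(np.array(e[0])+[x0+.5,y0+.5])/4-.5
        print(name,k,np.round(m,2),np.round(np.array(e[1])/4,2),"d",np.round(m-u,2))
```

```text
scene LN [290.82 169.96] [ 9.33 11.44] d [-0.76 -0.38]
scene LM [293.51 184.15] [ 9.54 11.47] d [-0.66 -0.42]
scene LF [296.23 199.14] [ 9.92 11.75] d [-0.69 -0.21]
scene RF [204.79 208.25] [ 9.82 12.02] d [-0.92 -0.14]
top LN [208.66 199.58] [27.77 28.16] d [-0.73 -0.63]
top LM [204.03 180.7 ] [22.54 27.57] d [0.26 1.82]
top LF [197.5  157.56] [14.75 15.24] d [-0.68 -0.35]
top RF [308.53 129.07] [14.08 14.85] d [-0.27  0.17]
```

```bash
python3 -c "
from workcell import manip
o=manip.get_obs();print(o['clock'],o['ft_force']);print(manip.hand_in())"
```

```text
17.25 [ 1.21792684 -0.42851252 -0.93129769]
the job is handed in; nothing more can be done
None
```

The balance now sits level, and I handed the job in at about 17 s with the arm clear of everything. I moved one light tube, from right mid to left mid.

- **Which tube:** The right pan started about 10 mm low. With the right-mid tube lifted out, the beam still leaned right by about 0.04 rad. So that tube was a light one, and the heavy one is right far, now alone in its bucket.
- **Level:** In the last images the cap heights on both sides agree with level to within about 1 mm, which is the image noise.
- **Seating:** I pressed the moved tube until it met a firm stop at about 14 N, with the left pan against its buffer. Its cap is now level with its two neighbours to about 0.6 mm. The other three tubes were not touched, and their cap heights match within each bucket.
- **What went wrong:** The first grasp closed on nothing, because the fingertips were about 36 mm higher than the reported tool point. I lowered the gripper and the second grasp held.
- **Failed check:** In the top view, the fit of the moved tube's cap was unusable, and so was the size fitted for the left-near cap. The seating and level checks rest on the scene view and the force felt.

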